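Load the indexing slide and hold it at its notch

TASK

Lay the rectangular wooden blank with the rounded end flat in the black nest on the parked slide carriage and let go of it. Then take the black post on the carriage and slide the carriage along its rail towards the nest end, without running it into the far end stop, until you feel the ball underneath click into the hidden notch. Stay there and finish while still gripping the post with the carriage at rest in the notch and the blank in its nest, leaving the dowel, the bin and the brush where they are.

Things in the scene. Friction and masses are not known exactly. Their poses are not given: they have to be found in the camera images.
- blank: Loose hardwood blank, 56 long x 22 wide x 24 mm high, 30 g nominal, one end rounded in plan (radius 11 mm). Lies flat on the bench to the robot's left or right of the rail. Origin: centre of its underside (midway along the 56 mm); x along its length towards the rounded end, z up.
- nest (a point): Black open-topped nest on the carriage: walls 5 mm thick, 10 mm high, round a flat floor 62 x 28 mm. Origin: centre of that floor, 32 mm above the bench. y: the long way of the nest and the way the carriage slides to the notch (roughly to the robot's left); x across the rail; z up. The blank goes in either way round, lengthwise, with 3 mm play all round.
- post_top (a point): Centre of the top face of the black upright post on the carriage, 84 mm above the bench. The post is 14 mm along the rail, 30 mm across it and 52 mm high (foot 32 mm above the bench). The nest's centre lies 87 mm further along +y; 44 mm are free between post and nest wall. Axes like the nest's.
- rail: Fixed closed aluminium rail, 340 long x 56 wide x 20 mm high, with a steel end stop (56 x 10 mm, top 37 mm above the bench) on each end. Origin: centre of its underside; y along it, the way the carriage slides to the notch. The notch is hidden inside.
- carriage: Flat steel carriage, 140 x 60 mm, top 32 mm above the bench, carrying nest and post; slides only along the rail, friction about 2 N, no return spring. Origin: under its middle at bench level; axes like the rail's. In the rail's frame its y is -0.085 to -0.055 at the start, the notch is met somewhere from -0.015 to 0.035, and the end stop at 0.075.
- ball (a joint): Height in m of the spring-loaded 8 mm ball under the carriage: about 0.0035 while it runs on the flat inside the rail, about 0.0006 when it sits in the notch (a V across the rail, 9 mm wide). It begins to fall in 4 to 5 mm before the middle of the notch and there pulls the carriage on with about 4 N; past the middle it resists. Pushing it out takes some 8 to 15 N.
- dowel: Loose round wooden dowel offcut standing upright, 26 mm diameter, 45 mm high, on the other side of the rail from the blank. Origin: centre of its underside. Not part of the job.
- bin: Loose blue open plastic bin, 100 x 150 x 60 mm, beyond the rail. Origin: centre of its underside. Not part of the job.
- brush: Loose file brush lying flat, about 220 x 40 x 16 mm, beyond the rail, bristles up, its y axis along its length. Origin: on its underside, near mid-length. Not part of the job.
There are look-alikes about, which are no part of the job. Of the things shaped like the blank, the wooden one is meant.

How it is judged:
On the way, in this order (a step that is already met when the one before it is completed fails the run):
1. the blank lies flat in the nest, let go, with the carriage still near its parking end (moved less than 20 mm or so: y below -0.035 in the rail's frame) (x of blank in the frame of nest between -0.006 and 0.006 m and y of blank in the frame of nest between -0.008 and 0.008 m and z of blank in the frame of nest below 0.0035 m and angle between blank's own z axis and vertical below 0.12 rad and angle between the x axis of blank and the y axis of nest, either way round below 0.2 rad and contact force between the fingers and blank below 0.2 N and y of post_top in the frame of rail below -0.09 m), for 0.2 s.
2. the post is held with the ball in the notch (value of joint ball below 0.0025 m and linear speed of carriage below 0.004 m/s and contact force between the fingers and carriage_c0 above 1 N), for 0.3 s.
At the end, for the whole second after the job is handed in: Ball in the notch (below 0.0025: within about 2 mm of the middle), carriage at rest (under 4 mm/s), fingers pressing on the post (over 1 N); blank untouched in the nest: within 6 mm across, 8 mm along, under 3.5 mm above its floor, tilt under 0.12, turned under 0.2 rad (all of step 2 and x of blank in the frame of nest between -0.006 and 0.006 m and y of blank in the frame of nest between -0.008 and 0.008 m and z of blank in the frame of nest below 0.0035 m and angle between blank's own z axis and vertical below 0.12 rad and angle between the x axis of blank and the y axis of nest, either way round below 0.2 rad and contact force between the fingers and blank below 0.2 N); the arm keeps its last pose, push and grip.
It fails at once if the dowel, the bin or the brush is moved more than 20 mm (distance of any of dowel, bin, brush from where it was at the start of the episode above 0.02 m).
It fails at once if the carriage is run into the far end stop (y beyond 0.070 in the rail's frame) (y of post_top in the frame of rail above 0.015 m).
It also fails if it takes over 67 s, if anything falls off the work surface, if the arm or the gripper's body presses on something with over 40 N, if the wrist force passes 120 N, or if a joint passes its speed limit or range.

ROBOT

A 6-joint arm with a two-finger parallel gripper is mounted at the origin on the work surface. World frame = base frame: x ahead of the robot, y to its left, z up, the work surface at z = 0. Lengths are in m, angles in rad, forces in N, time in s.
With the tool pointing down it reaches from about 0.325 to 0.775 m from the base axis. Payload 9.3 kg.
Tool frame: the origin (TCP) lies between the finger pads; the fingertips stand 25 mm ahead of it and the grasp point (between the pads) lies 6 mm ahead of it; x points along the fingers, y is the direction in which the jaws open and shut, and the axes are right-handed (so a half turn about x gives the same grasp; the last joint's range is limited). The gripper opens to 85 mm and grips with 20 to 120 N. Pads are 22 mm wide; open, the fingers measure 114 mm over their backs; the gripper's body (76 mm by 85 mm) begins 54 mm behind the grasp point. The pads swing forward as they close: fully open they stand 13 mm farther back than shut.
Start: joints at [1.042, 0.259, 0.021, 1.334, 0, 1.418], TCP at [0.202, 0.512, 0.256] pointing down, gripper open.
Joint ranges: [-3.04, 3.04], [-0.91, 1.82], [-1.04, 1.36], [-1.92, 1.95], [-1.52, 1.45], [-3.14, 3.14]. Speed limits (rad/s): [2.22, 2.22, 2.79, 3.14, 3.14, 3.14].

INTERFACE

Orientations are given as a rotation vector (axis times angle).
In Python, from bench import robot, optics gives the robot as it stands.
- The arm moves only by the tool play_rows, never from a script. Its argument "commands" is a list of rows, each an object with "linear": the shift along the world's x, y, z in mm, a list of three; "yaw": the turn about the world's z in rad. In form: [{"linear": [x, y, z], "yaw": yaw}, ...]. A call has 1 to 8 rows; each row shifts and turns the pose as measured when the row begins; what a row does not reach is not made up. A row lasts 1/12 s, in which the tool goes at most 41.7 mm and 7.16 degrees, less where a joint would pass 70% of its speed; a pose out of reach is approached as far as the arm can. A call is refused whole if a number of a shift passes 41.7 or a number of a turn 0.125, either way. A call with a gripper value outside its range is refused whole. "hand" is the finger opening in mm, from 0 to 85.4, set as the call begins (left out, the last holds). The fingers move at their own pace and stop on an object; "grip_force" is the grip in N (left out, the last holds). Time passes only in rows, so rows that do not move let the fingers close. It gives the time, the measured TCP pose, the force and the opening at its end, in the units of the state.
- robot.sense(): the state, without advancing time (a new reading comes with each control period).
- optics.get_image(name): name is "scene" or "top"; returns a dict with "frame" (384x512x3 uint8, red, green, blue), "fx", "fy", "cx", "cy" (pixels), "k1" (the pictures are not rectified: a ray, as slopes to the right and down, at radius r is drawn at 1 + k1 r^2 times it, then the intrinsics apply), "R" (3x3) and "t" (3): a world point X has camera coordinates R X + t. Camera axes: x right, y down, z forward; pixel columns grow to the right and rows downward; lengths in m; the calibration is good to about 2 mm. A picture is of the moment at which its call begins. There is no depth.
- robot.finish_job(): hands the job in, once; it reports no verdict.
The state is a dict: "clock": time; "joints": joint angles; "dq": joint speeds; "joint_efforts": joint torques, N m; "position": TCP position; "eef_rot": TCP orientation; "ft_force": force on the tool from outside, world axes, zero at the start; "wrist_torque": the same for the moment, N m; "opening": finger opening in m.
Only numpy, scipy, OpenCV 4.12 (cv2) and the standard library are available. Lean on these libraries where they do the work, as an engineer would, in place of code of your own. Each camera call takes 0.05 s, during which the arm holds its last target. There are 200 camera calls.

## Working session

There is one attempt and no reset: what is moved stays moved. The work goes in short steps, Python scripts to look and compute and a tool call to move; the robot and the scene stay as the last step left them, time stands still between calls to the robot, and variables do not carry over. Pictures are saved under pics/ and viewed, about 8 in all and at most 12, crops included, and the job is handed in when it is done.

Besides the shell and the picture viewer there is one more tool, called after "Emit:" as name([rows], argument=value, ...), one row to a line, values as JSON. play_rows: Moves the arm, as the interface text tells. Its arguments: {"type":"object","properties":{"commands":{"type":"array","items":{"type":"object","properties":{"linear":{"type":"array","items":{"type":"number"}},"yaw":{"type":"number"}}}},"hand":{"type":"number"},"grip_force":{"type":"number"}},"required":["commands"]}

```bash
mkdir -p pics; cat > h.py <<'E'
import numpy as np, cv2
from bench import robot, optics
def grab(n,tag):
    d=optics.get_image(n); np.savez(f'pics/{tag}.npz',**d); cv2.imwrite(f'pics/{tag}.png',cv2.resize(d['frame'][:,:,::-1],(800,600),interpolation=cv2.INTER_CUBIC)); return d
def load(tag): return dict(np.load(f'pics/{tag}.npz'))
def ray(d,uv):
    uv=np.atleast_2d(uv).astype(float)
    K=np.array([[d['fx'],0,d['cx']],[0,d['fy'],d['cy']],[0,0,1]],float)
    p=cv2.undistortPoints(uv[:,None],K,np.array([float(d['k1']),0,0,0,0]))[:,0]
    v=np.c_[p,np.ones(len(p))]@d['R']; o=-d['R'].T@d['t']; return o,v
def onplane(d,uv,z):
    o,v=ray(d,uv); return o+v*((z-o[2])/v[:,2])[:,None]
def proj(d,X):
    X=np.atleast_2d(X).astype(float)
    K=np.array([[d['fx'],0,d['cx']],[0,d['fy'],d['cy']],[0,0,1]],float)
    return cv2.projectPoints(X,cv2.Rodrigues(d['R'])[0],d['t'],K,np.array([float(d['k1']),0,0,0,0]))[0][:,0]
E
python3 - <<'E'
from h import *
for n in('top','scene'):
    d=grab(n,n+'0'); print(n,{k:np.round(d[k],4).tolist() for k in d if k!='frame'}, -d['R'].T@d['t'])
s=robot.sense(); print(s)
E
```

```text
top {'fx': 359.3137, 'fy': 359.3137, 'cx': 256.2572, 'cy': 188.991, 'k1': -0.0707, 'R': [[0.0292, -0.9994, 0.0186], [-0.9977, -0.0303, -0.0613], [0.0618, -0.0167, -0.9979]], 't': [0.0246, 0.5729, 0.9245]} [0.51367547 0.05742547 0.95729935]
scene {'fx': 444.5227, 'fy': 444.5227, 'cx': 264.0944, 'cy': 195.4289, 'k1': 0.0041, 'R': [[-0.365, 0.9309, -0.0119], [0.705, 0.268, -0.6566], [-0.608, -0.2481, -0.7542]], 't': [0.1676, -0.3322, 1.6424]} [1.29404308 0.34040894 1.02256749]
{'clock': 0.1, 'joints': array([ 1.04241772e+00,  2.59153409e-01,  2.08220542e-02,  1.33371331e+00,
       -3.96263291e-05,  1.41819569e+00]), 'dq': array([-0.00058289, -0.00012765,  0.0008378 , -0.00106599, -0.00016692,
        0.00018184]), 'joint_efforts': array([ 5.13134743e-03, -5.56693518e+01,  3.45069659e+01,  1.16636348e-02,
       -1.69033915e-04, -7.22671928e-06]), 'position': array([0.20174402, 0.51141314, 0.25571095]), 'eef_rot': array([ 0.29389726,  1.55099582, -0.2957755 ]), 'ft_force': array([-0.01711294,  0.13810473,  0.25362482]), 'wrist_torque': array([-0.01985791,  0.02395287,  0.04975995]), 'opening': 0.08522369070828284}
```

View pics/top0.png

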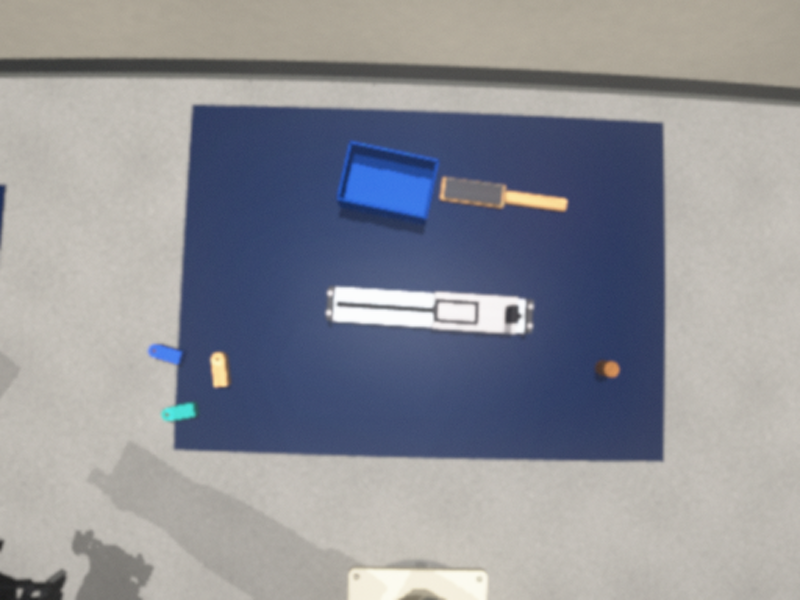

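View pics/scene0.png

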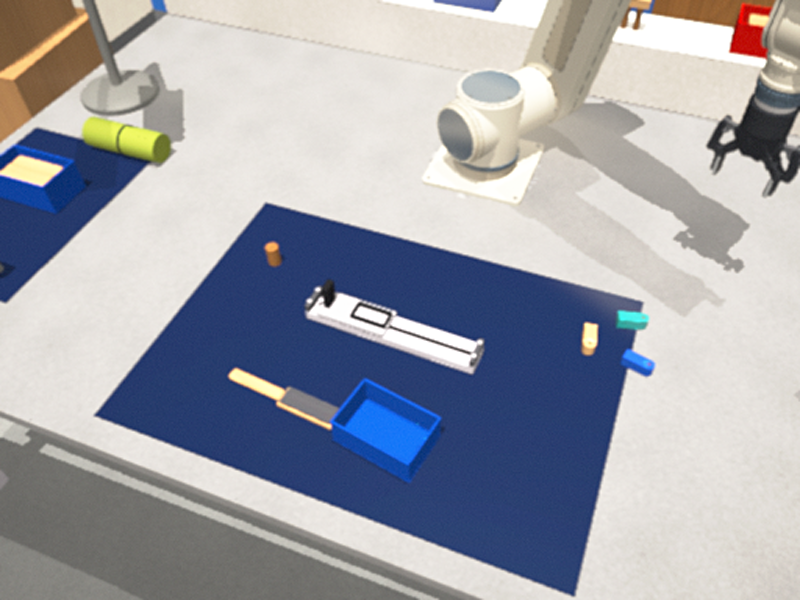

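Top view: three blank-shaped things: tan/wooden (219,370), blue (165,354), teal (179,412) in 800x600 pixels. The wooden-coloured one at (219,370) fits. The carriage sits at the right end of the rail, with the nest at (456,312) and the post at (513,314). The dowel is at (609,369).

```bash
cat > m.py <<'E'
from h import *
def mask_blank(d):
    hsv=cv2.cvtColor(d['frame'],cv2.COLOR_RGB2HSV); return cv2.inRange(hsv,(8,70,120),(28,255,255))
def blobs(m,amin=30):
    return [c for c in cv2.findContours(m,cv2.RETR_EXTERNAL,cv2.CHAIN_APPROX_NONE)[0] if cv2.contourArea(c)>amin]
E
python3 - <<'E'
from m import *
for n in('top0','scene0'):
    d=load(n); print(n)
    for c in blobs(mask_blank(d)):
        p=c[:,0].astype(float); ctr=p.mean(0)
        X=onplane(d,p,.024 if n[0]=='t' else .012)[:,:2]
        r=cv2.minAreaRect((X*1000).astype(np.float32)); print(ctr.round(1),cv2.contourArea(c),[np.round(x,1) for x in r])
    # dark nest/post
t=load('top0')['frame']; s=load('scene0')['frame']
a=cv2.resize(t[210:280,90:160],(400,400),interpolation=cv2.INTER_CUBIC)
b=cv2.resize(t[175:220,205:345],(800,257),interpolation=cv2.INTER_CUBIC)
c=cv2.resize(s[190:240,350:430],(400,250),interpolation=cv2.INTER_CUBIC)
o=np.zeros((600,800,3),np.uint8); o[:257]=b; o[260:600,:400]=a[30:370]; o[260:510,400:]=c
cv2.imwrite('pics/crop0.png',o[:,:,::-1])
d=load('top0'); g=cv2.cvtColor(d['frame'],cv2.COLOR_RGB2GRAY)
np.set_printoptions(linewidth=250)
print(g[182:216:1,270:340:2])
E
```

```text
top0
[390.6 235.9] 65.0 [array([ 459.7, -314.8]), array([23.6, 24.4]), np.float64(1.1)]
[140.1 235.7] 168.5 [array([440.2, 339. ]), array([57.7, 26.2]), np.float64(8.8)]
[318.3 127.3] 366.5 [array([ 744.6, -128.1]), array([216.2,  36.7]), np.float64(84.5)]
scene0
[178.6 255.2] 370.5 [array([ 757.2, -130.3]), array([221.4,  33. ]), np.float64(79.0)]
[375.5 215.9] 38.5 [array([437.4, 339.9]), array([74.9, 25.4]), np.float64(12.4)]
[174.2 162.1] 79.0 [array([ 449.7, -317.1]), array([67.5, 23.6]), np.float64(32.6)]
[ 19.4 106.5] 265.5 [array([ 401.6, -986.4]), array([ 68.4, 127.8]), np.float64(1.1)]
[485.3  12.4] 71.0 [array([-930.4,  552.5]), array([54.2, 74.4]), np.float64(85.1)]
[456.9   5. ] 724.0 [array([-932. ,  441.3]), array([166.6, 386.7]), np.float64(19.8)]
[404.9   6.1] 81.5 [array([-849.4,  204. ]), array([ 59.5, 198.8]), np.float64(86.8)]
[27.4 35.4] 3140.0 [array([  -35.4, -1299.8]), array([775.3, 267.6]), np.float64(42.7)]
[[ 95  96  95 ...  77  76  75]
 [ 96  95  95 ...  78  79  75]
 [ 97  97  96 ...  78  77  77]
 ...
 [ 96  98  96 ... 147  93  90]
 [ 98  96  97 ...  92  78  78]
 [ 99  97  96 ...  69  71  75]]
```

View pics/crop0.png

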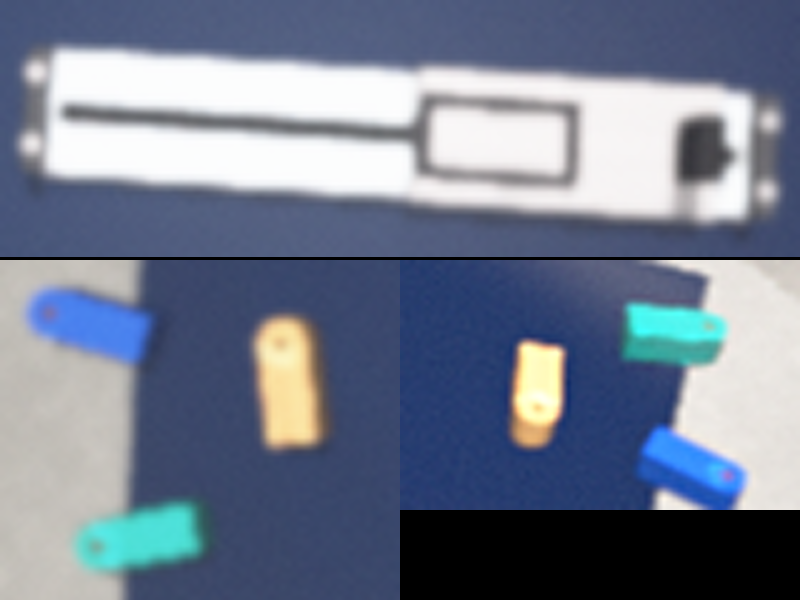

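The crop shows the wooden blank, tan with its rounded end up (+x) in the top view. The blue and teal ones are decoys. Next I'll measure the nest, post and rail at subpixel level.

```bash
cat > n.py <<'E'
from m import *
S=8
def up(d,r0,r1,c0,c1,thr,inv):
    im=d['frame'][r0:r1,c0:c1]; g=cv2.cvtColor(im,cv2.COLOR_RGB2GRAY)
    G=cv2.resize(g,None,fx=S,fy=S,interpolation=cv2.INTER_CUBIC)
    return ((G<thr) if inv else (G>thr)).astype(np.uint8)
def pts(c,r0,c0): return (c[:,0]+.5)/S-.5+[c0,r0]
def rect(d,p,z):
    X=onplane(d,p,z)[:,:2]*1000; (c,s,a)=cv2.minAreaRect(X.astype(np.float32)); 
    if s[0]<s[1]: a-=90; s=s[::-1]
    return np.round(c,1),np.round(s,1),round((a+90)%180-90,2)
E
python3 - <<'E'
from n import *
d=load('top0')
# bright body (rail+carriage)
m=up(d,175,220,200,350,140,False); cs=sorted(blobs(m),key=cv2.contourArea)
p=pts(cs[-1],175,200)
for z in(.02,.032): print('bright',z,rect(d,p,z))
# dark
for thr in(110,140):
    # nest interior: bright hole
    m=up(d,190,212,277,308,thr,False)
    k=cv2.connectedComponents(m)[1]; ctr=k[int((200-190+.5)*S),int((292-277+.5)*S)]
    c=max(blobs((k==ctr).astype(np.uint8)),key=cv2.contourArea); print(thr,'nest hole@.037',rect(d,pts(c,190,277),.037))
    m=up(d,185,215,270,345,thr,True)
    for c in blobs(m,600):
        p=pts(c,185,270)
        for z in(.042,.084): print('dark',p.mean(0).round(1),z,rect(d,p,z))
# end stops / rail ends
m=up(d,175,222,195,355,110,True)
# blank top face by brightness
f=cv2.resize(d['frame'][218:258,120:160],None,fx=S,fy=S,interpolation=cv2.INTER_CUBIC)
hsv=cv2.cvtColor(f,cv2.COLOR_RGB2HSV)
for lo in(120,160,190,210):
    m=cv2.inRange(hsv,(5,60,lo),(32,255,255)); c=max(blobs(m),key=cv2.contourArea); print('blank',lo,rect(d,pts(c,218,120),.024))
s=load('scene0'); f=cv2.resize(s['frame'][190:240,350:400],None,fx=S,fy=S,interpolation=cv2.INTER_CUBIC)
hsv=cv2.cvtColor(f,cv2.COLOR_RGB2HSV)
for lo in(120,160,190,210,235):
    m=cv2.inRange(hsv,(5,40,lo),(32,255,255)); c=max(blobs(m),key=cv2.contourArea); print('blank scene',lo,rect(s,pts(c,190,350),.024))
E
```

```text
bright 0.02 (array([550.1,  -7.6]), array([348.7,  65.5]), 88.1)
bright 0.032 (array([549.7,  -6.7]), array([344.3,  64.7]), 88.1)
110 nest hole@.037 (array([544. , -50.8]), array([79.8, 56.3]), -88.38)
dark [327.2 200.9] 0.042 (array([ 545.3, -141.9]), array([26.9, 22.7]), 1.69)
dark [327.2 200.9] 0.084 (array([ 543.8, -132.7]), array([25.7, 21.7]), 1.69)
dark [311.4 199.9] 0.042 (array([547.6, -89.2]), array([193.3,  76.8]), -88.42)
dark [311.4 199.9] 0.084 (array([546.1, -82.5]), array([184.5,  73.3]), -88.42)
140 nest hole@.037 (array([544. , -50.8]), array([79.8, 56.3]), -88.39)
dark [327.2 201. ] 0.042 (array([ 545. , -142.4]), array([30.1, 25. ]), 1.61)
dark [327.2 201. ] 0.084 (array([ 543.5, -133.2]), array([28.8, 23.9]), 1.61)
dark [304.4 199.6] 0.042 (array([546.6, -81.1]), array([33.6,  6.1]), 2.39)
dark [304.4 199.6] 0.084 (array([545.1, -74.7]), array([32. ,  5.8]), 2.39)
dark [276.6 198.1] 0.042 (array([549.3,  -6.7]), array([33.4, 28.6]), -3.18)
dark [276.6 198.1] 0.084 (array([547.7,  -3.7]), array([31.9, 27.3]), -3.18)
dark [311.  199.9] 0.042 (array([547.6, -89.2]), array([193.3,  76.8]), -88.42)
dark [311.  199.9] 0.084 (array([546.1, -82.5]), array([184.5,  73.3]), -88.42)
blank 120 (array([440.1, 338.9]), array([58.8, 27.6]), 8.93)
blank 160 (array([440.3, 339.8]), array([58.2, 25.8]), 9.22)
blank 190 (array([440.2, 339.9]), array([56.5, 24. ]), 9.33)
blank 210 (array([440.2, 340. ]), array([55. , 22.4]), 9.22)
blank scene 120 (array([448.5, 341.6]), array([77.2, 27.9]), 8.9)
blank scene 160 (array([448. , 341.8]), array([76.2, 27.4]), 9.02)
blank scene 190 (array([447.6, 341.9]), array([74.6, 26.4]), 8.73)
blank scene 210 (array([447.5, 341.8]), array([73.2, 25.3]), 8.56)
blank scene 235 (array([442.1, 340.8]), array([60. , 23.8]), 9.2)
```

```bash
python3 - <<'E'
from n import *
from scipy.spatial.transform import Rotation as Ro
s=robot.sense(); R=Ro.from_rotvec(s['eef_rot']).as_matrix(); print(R.round(3), 'jaw angle deg',np.degrees(np.arctan2(R[1,1],R[0,1])))
d=load('top0'); g=cv2.cvtColor(d['frame'],cv2.COLOR_RGB2GRAY).astype(np.float32)
ey=np.array([np.sin(.033),np.cos(.033),0]); ex=np.array([ey[1],-ey[0],0])
c0=onplane(d,[292.5,199.7],.042)[0]; print('c0',c0.round(4))
def prof(c,a,b,ra,rb):
    T=np.arange(ra[0],ra[1],.5e-3); U=np.arange(rb[0],rb[1],1e-3)
    P=np.array([[c+t*a+u*b for t in T] for u in U]).reshape(-1,3)
    q=proj(d,P).astype(np.float32).reshape(len(U),len(T),2)
    return T,cv2.remap(g,q[...,0],q[...,1],cv2.INTER_CUBIC).mean(0)
for it in range(3):
    r=[]
    for sgn in(-1,1):
        T,v=prof(c0,ey,ex,(sgn*.0335-.007,sgn*.0335+.007),(-.01,.01)); w=np.clip(v.max()-v-30,0,None); r.append((T*w).sum()/w.sum())
    q=[]
    for sgn in(-1,1):
        T,v=prof(c0,ex,ey,(sgn*.0165-.006,sgn*.0165+.006),(-.025,.025)); w=np.clip(v.max()-v-30,0,None); q.append((T*w).sum()/w.sum())
    c0=c0+ey*sum(r)/2+ex*sum(q)/2; print('nest',c0.round(4),'sep y,x (67,33)',np.diff(r)*1e3,np.diff(q)*1e3)
# wall angle
for sgn in(-1,1):
    y=[]
    for u in(-.022,.022):
        T,v=prof(c0,ex,ey,(sgn*.0165-.006,sgn*.0165+.006),(u-.006,u+.006)); w=np.clip(v.max()-v-30,0,None); y.append((T*w).sum()/w.sum())
    print('extra tilt rad (x per y)',(y[1]-y[0])/.044)
print('post top pred',(c0-.087*ey).round(4))
E
```

```text
[[-0.001  0.367  0.93 ]
 [-0.001  0.93  -0.367]
 [-1.    -0.001 -0.   ]] jaw angle deg 68.46951557367447
c0 [ 0.5458 -0.0513  0.042 ]
nest [ 0.5471 -0.0487  0.042 ] sep y,x (67,33) [67.7594549] [32.76920739]
nest [ 0.5471 -0.0483  0.042 ] sep y,x (67,33) [68.51690304] [32.78229881]
nest [ 0.5471 -0.0483  0.042 ] sep y,x (67,33) [68.57567088] [32.77784239]
extra tilt rad (x per y) 0.009047164364921643
extra tilt rad (x per y) 0.0029228033409593106
post top pred [ 0.5443 -0.1352  0.042 ]
```

Emit:
play_rows([
  {"linear": [30,-22,-10],"yaw": 0},
  {"linear": [30,-22,-10],"yaw": 0},
  {"linear": [30,-22,-10],"yaw": 0},
  {"linear": [30,-22,-10],"yaw": 0},
  {"linear": [30,-22,-10],"yaw": 0},
  {"linear": [30,-22,-10],"yaw": 0},
  {"linear": [30,-22,-10],"yaw": 0},
], hand=60, grip_force=30)

```text
clock: 0.68
position: [0.4126, 0.3547, 0.1831]
eef_rot: [0.285, 1.554, -0.283]
ft_force: [0.5, 1.0, 0.5]
opening: 0.06
```

Emit:
play_rows([
  {"linear": [9,-5,-20],"yaw": 0.12},
  {"linear": [9,-5,-20],"yaw": 0.12},
  {"linear": [9,-4,-20],"yaw": 0.12},
  {"linear": [0,0,-10],"yaw": 0.12},
  {"linear": [0,0,0],"yaw": 0.04},
  {"linear": [0,0,0],"yaw": 0},
])

```text
clock: 1.18
position: [0.4465, 0.3322, 0.1052]
eef_rot: [-0.136, 1.574, 0.133]
ft_force: [0.1, 0.8, -0.1]
opening: 0.0601
```

```bash
python3 - <<'E'
from h import *
from scipy.spatial.transform import Rotation as Ro
s=robot.sense(); R=Ro.from_rotvec(s['eef_rot']).as_matrix(); print(s['clock'],s['position'].round(4),R.round(3)[:,0],'jaw',np.degrees(np.arctan2(R[1,1],R[0,1])),s['joints'].round(3),s['opening'])
d=grab('scene','s1'); f=d['frame'][120:260,310:440]; cv2.imwrite('pics/s1c.png',cv2.resize(f[:,:,::-1],(557,600),interpolation=cv2.INTER_CUBIC))
E
```

```text
1.1833 [0.4465 0.3322 0.1052] [-0.007 -0.003 -1.   ] jaw 99.82914640655393 [ 0.488  0.36  -0.232  0.986  0.001  0.317] 0.0600873768723893
```

View pics/s1c.png

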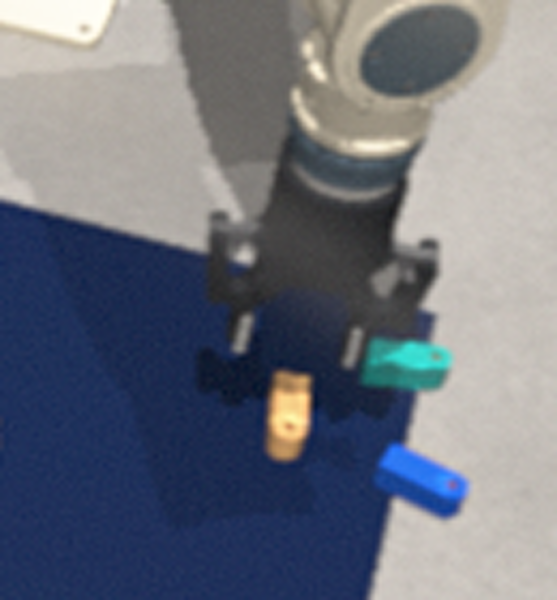

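The picture shows the open fingers above and behind the blank, which is at crop pixel (288,420) and lies between them. No decoys are in the finger path. I'll correct the xy and descend.

Emit:
play_rows([
  {"linear": [-6,8,-15],"yaw": -0.012},
  {"linear": [0,0,-15],"yaw": 0},
  {"linear": [0,0,-15],"yaw": 0},
  {"linear": [0,0,-5],"yaw": 0},
  {"linear": [0,0,0],"yaw": 0},
])

```text
clock: 1.65
position: [0.4406, 0.3417, 0.0557]
eef_rot: [-0.116, 1.571, 0.116]
ft_force: [0.3, -0.4, 0.5]
opening: 0.0604
```

Emit:
play_rows([
  {"linear": [0,-1,-10],"yaw": 0.01},
  {"linear": [0,0,-7],"yaw": 0},
  {"linear": [0,0,0],"yaw": 0},
  {"linear": [0,0,0],"yaw": 0},
])

```text
clock: 1.98
position: [0.4412, 0.3413, 0.0392]
eef_rot: [-0.123, 1.569, 0.124]
ft_force: [0.6, 0.1, -0.1]
opening: 0.06
```

Emit:
play_rows([
  {"linear": [-0.5,0,-2],"yaw": 0},
  {"linear": [0,0,0],"yaw": 0},
  {"linear": [0,0,0],"yaw": 0},
  {"linear": [0,0,0],"yaw": 0},
  {"linear": [0,0,0],"yaw": 0},
  {"linear": [0,0,0],"yaw": 0},
  {"linear": [0,0,0],"yaw": 0},
  {"linear": [0,0,0],"yaw": 0},
], hand=10, grip_force=40)

```text
clock: 2.65
position: [0.4416, 0.3417, 0.0388]
eef_rot: [-0.121, 1.566, 0.124]
ft_force: [0.4, 0.6, 0.1]
opening: 0.0214
```

Emit:
play_rows([
  {"linear": [0,0,8],"yaw": 0},
  {"linear": [0,0,15],"yaw": 0},
  {"linear": [0,0,20],"yaw": 0},
  {"linear": [0,0,20],"yaw": 0},
  {"linear": [0,0,10],"yaw": 0},
  {"linear": [0,0,0],"yaw": 0},
])

```text
clock: 3.15
position: [0.4405, 0.341, 0.1162]
eef_rot: [-0.122, 1.569, 0.123]
ft_force: [-0.1, -0.1, -0.4]
opening: 0.021
```

```bash
python3 - <<'E'
from n import *
s=robot.sense(); print(s['clock'],s['position'].round(4),s['ft_force'].round(2),s['opening'])
d=grab('scene','s2'); f=d['frame'][100:230,330:440]; cv2.imwrite('pics/s2c.png',cv2.resize(f[:,:,::-1],(508,600),interpolation=cv2.INTER_CUBIC))
E
```

```text
3.15 [0.4405 0.341  0.1162] [-0.12 -0.08 -0.44] 0.02104048990471682
```

View pics/s2c.png

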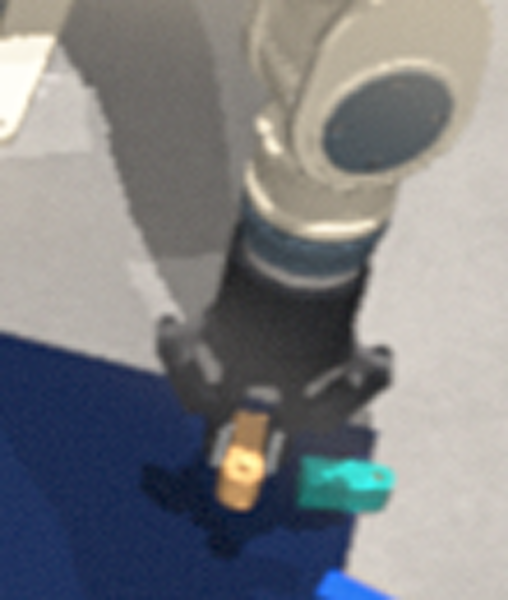

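The blank is held level between the fingers at crop (240,460), clear of the bench. Next is the carry to the nest.

Emit:
play_rows([
  {"linear": [9,-15,10],"yaw": 0.1},
  {"linear": [9,-30,10],"yaw": 0.11},
  {"linear": [9,-30,0],"yaw": 0.11},
  {"linear": [9,-30,0],"yaw": 0.11},
  {"linear": [9,-30,0],"yaw": 0.11},
  {"linear": [9,-30,0],"yaw": 0.11},
  {"linear": [9,-30,0],"yaw": 0.11},
  {"linear": [9,-30,0],"yaw": 0.11},
])

```text
clock: 3.87
position: [0.5098, 0.1116, 0.1312]
eef_rot: [-0.835, 1.412, 0.836]
ft_force: [-0.1, 0.4, -0.5]
opening: 0.0211
```

Emit:
play_rows([
  {"linear": [7,-30,0],"yaw": 0.1},
  {"linear": [7,-30,0],"yaw": 0.1},
  {"linear": [7,-30,0],"yaw": 0.1},
  {"linear": [7,-25,0],"yaw": 0.07},
  {"linear": [5,-15,0],"yaw": 0.03},
  {"linear": [0,-5,0],"yaw": 0},
  {"linear": [0,0,0],"yaw": 0},
  {"linear": [0,0,0],"yaw": 0},
])

```text
clock: 4.53
position: [0.5417, -0.036, 0.1246]
eef_rot: [-1.149, 1.26, 1.156]
ft_force: [0.8, -0.2, -0.8]
opening: 0.0208
```

```bash
cat > st.py <<'E'
from n import *
from scipy.spatial.transform import Rotation as Ro
def st():
    s=robot.sense(); R=Ro.from_rotvec(s['eef_rot']).as_matrix(); print(s['clock'],(s['position']*1e3).round(1),R[:,0].round(3),'jaw',np.degrees(np.arctan2(R[1,1],R[0,1])).round(2),s['ft_force'].round(2),round(s['opening']*1e3,1)); return s,R
E
python3 - <<'E'
from st import *
s,R=st()
d=grab('scene','s3'); t=grab('top','t3'); p=proj(d,[s['position']])[0]; print(p)
u,v=int(p[0]),int(p[1])
a=cv2.resize(d['frame'][160:260,190:320],(780,600),interpolation=cv2.INTER_CUBIC); cv2.imwrite('pics/s3c.png',a[:,:,::-1])
E
```

```text
4.5333 [541.7 -36.  124.6] [-0.013 -0.006 -1.   ] jaw 175.41 [ 0.77 -0.17 -0.82] 20.8
[240.53856003 180.33261034]
```

View pics/s3c.png

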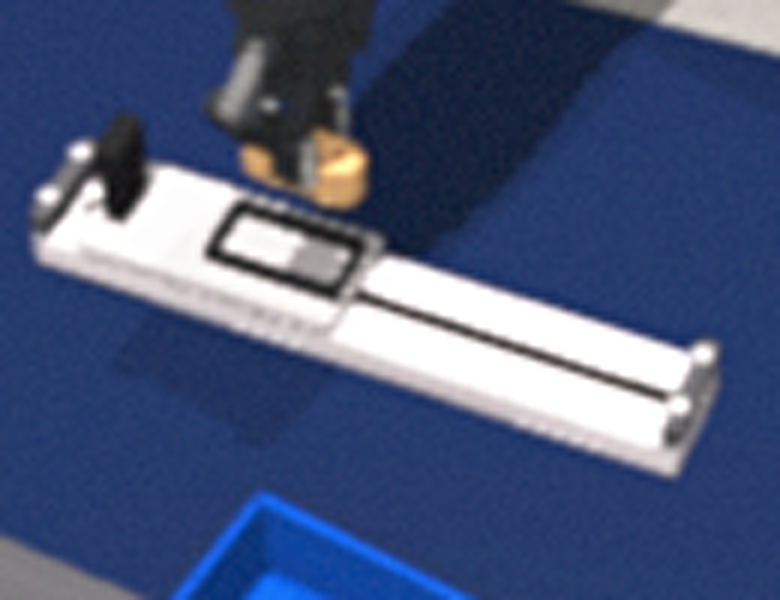

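The blank is held with its rounded end facing the camera and right, at crop (345,180). The nest below it is at crop (295,247). I'll check the nest estimate against this view while moving closer.

Emit:
play_rows([
  {"linear": [4,-11,-10],"yaw": 0.04},
  {"linear": [1,-2,-8],"yaw": 0},
  {"linear": [0,0,0],"yaw": 0},
  {"linear": [0,0,0],"yaw": 0},
])

```text
clock: 4.97
position: [0.546, -0.0439, 0.1066]
eef_rot: [-1.181, 1.239, 1.189]
ft_force: [-0.6, 0.6, -0.1]
opening: 0.0207
```

```bash
python3 - <<'E'
from st import *
d=load('s3')
X=onplane(d,np.array([[208,247],[238,197],[383,240],[340,298]])/6-.42+[190,160],.042)*1e3; print(X.round(1),X.mean(0).round(1))
# inner-hole top edges by dark walls: bright interior contour in scene0 at thr
s0=load('scene0'); c=np.array([.5473,-.0496,.042]); a=.036
ey=np.array([np.sin(a),np.cos(a),0]); ex=np.array([ey[1],-ey[0],0])
g=cv2.cvtColor(s0['frame'],cv2.COLOR_RGB2GRAY).astype(np.float32)
def prof(a,b,ra,rb):
    T=np.arange(ra[0],ra[1],1e-3); U=np.arange(rb[0],rb[1],1e-3)
    q=proj(s0,np.array([c+t*a+u*b for u in U for t in T])).astype(np.float32).reshape(len(U),len(T),2)
    return cv2.remap(g,q[...,0],q[...,1],cv2.INTER_CUBIC).mean(0).round().astype(int)
print('along y -42..42',prof(ey,ex,(-.042,.0425),(-.008,.008)))
print('across x -26..26',prof(ex,ey,(-.026,.0265),(-.025,.025)))
st()
E
```

```text
[[563.5 -82.7  42. ]
 [529.  -82.4  42. ]
 [529.4  -5.3  42. ]
 [570.1 -10.6  42. ]] [548.  -45.3  42. ]
along y -42..42 [255 255 256 257 259 257 243 214 173 127  87  65  65  88 126 170 207 232
 244 247 246 245 244 244 244 245 245 245 246 246 245 244 244 244 245 246
 247 247 247 246 245 244 244 244 245 246 246 246 246 245 244 244 244 245
 247 247 247 248 247 246 245 244 244 245 247 247 247 247 245 243 242 242
 238 225 197 158 119  89  76  83 105 133 158 179 195]
across x -26..26 [ 71  87 107 129 153 174 188 191 181 159 130  99  73  55  50  61  88 126
 167 204 232 250 258 259 258 256 256 255 255 254 254 254 254 255 255 255
 256 258 261 259 248 226 192 150 107  69  47  43  61  96 140 184 220]
4.9667 [546.  -43.9 106.6] [-0.012 -0.006 -1.   ] jaw 177.95 [-0.61  0.6  -0.13] 20.7
```

```bash
python3 - <<'E'
from st import *
s,R=st(); d=grab('scene','s4'); zt=s['position'][2]-.0388+.024; p=s['position']
p0=proj(d,[p])[0].astype(int); r0,c0=p0[1]-20,p0[0]-30
f=cv2.resize(d['frame'][r0:r0+60,c0:c0+60],None,fx=S,fy=S,interpolation=cv2.INTER_CUBIC)
m=cv2.inRange(cv2.cvtColor(f,cv2.COLOR_RGB2HSV),(5,60,70),(32,255,255))
a=.036; ey=np.array([np.sin(a),np.cos(a)]); ex=np.array([ey[1],-ey[0]])
P=np.vstack([pts(c,r0,c0) for c in blobs(m,200)])
for z,n in((zt,'top'),(zt-.024,'bot')):
    X=(onplane(d,P,z)[:,:2]-p[:2])*1e3; Y=X@ey; print(n,'y',Y.min().round(1),Y.max().round(1),'x',(X@ex).min().round(1),(X@ex).max().round(1))
E
```

```text
4.9667 [546.  -43.9 106.6] [-0.012 -0.006 -1.   ] jaw 177.95 [-0.61  0.6  -0.13] 20.7
top y -26.7 36.8 x -15.1 30.6
bot y -38.0 27.2 x -34.4 12.5
```

Emit:
play_rows([
  {"linear": [1.5,-5,-8],"yaw": 0},
  {"linear": [0,0,-8],"yaw": 0},
  {"linear": [0,0,0],"yaw": 0},
  {"linear": [0,0,0],"yaw": 0},
])

```text
clock: 5.35
position: [0.5475, -0.0478, 0.0898]
eef_rot: [-1.182, 1.239, 1.188]
ft_force: [0.7, -0.1, -0.8]
opening: 0.0211
```

Emit:
play_rows([
  {"linear": [0,-1,-5],"yaw": 0},
  {"linear": [0,0,-5],"yaw": 0},
  {"linear": [0,0,0],"yaw": 0},
  {"linear": [0,0,0],"yaw": 0},
])

```text
clock: 5.68
position: [0.5474, -0.0489, 0.0786]
eef_rot: [-1.181, 1.239, 1.188]
ft_force: [-0.3, -0.4, 0.1]
opening: 0.0206
```

```bash
python3 - <<'E'
from st import *
s,R=st()
d=grab('scene','s5'); a=cv2.resize(d['frame'][150:225,190:290],(800,600),interpolation=cv2.INTER_CUBIC); cv2.imwrite('pics/s5c.png',a[:,:,::-1])
E
```

```text
5.6833 [547.4 -48.9  78.6] [-0.012 -0.006 -1.   ] jaw 177.91 [-0.29 -0.38  0.07] 20.6
```

View pics/s5c.png

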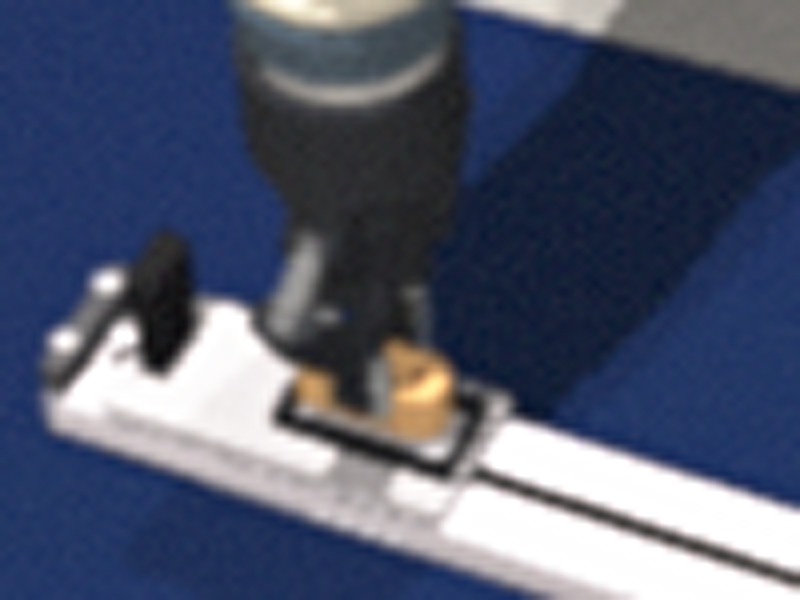

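The blank is inside the nest outline: its rounded end at crop (430,410) sits within the walls, with a gap to the front wall at (450,440). I'll lower it on.

Emit:
play_rows([
  {"linear": [0,0,-3],"yaw": 0},
  {"linear": [0,0,-3],"yaw": 0},
  {"linear": [0,0,0],"yaw": 0},
  {"linear": [0,0,0],"yaw": 0},
])

```text
clock: 6.07
position: [0.5475, -0.049, 0.0723]
eef_rot: [-1.181, 1.239, 1.188]
ft_force: [-0.3, 1.0, 0.0]
opening: 0.021
```

Emit:
play_rows([
  {"linear": [0,0,-1.2],"yaw": 0},
  {"linear": [0,0,0],"yaw": 0},
  {"linear": [0,0,0],"yaw": 0},
])

```text
clock: 6.32
position: [0.5476, -0.049, 0.0711]
eef_rot: [-1.182, 1.239, 1.187]
ft_force: [-0.2, -0.3, -0.0]
opening: 0.0205
```

Emit:
play_rows([
  {"linear": [0,0,0],"yaw": 0},
  {"linear": [0,0,0],"yaw": 0},
  {"linear": [0,0,0],"yaw": 0},
  {"linear": [0,0,0],"yaw": 0},
  {"linear": [0,0,0],"yaw": 0},
  {"linear": [0,0,0],"yaw": 0},
], hand=45)

```text
clock: 6.82
position: [0.5478, -0.049, 0.0715]
eef_rot: [-1.182, 1.238, 1.187]
ft_force: [-0.6, -0.3, 1.0]
opening: 0.0448
```

Emit:
play_rows([
  {"linear": [0,0,10],"yaw": 0},
  {"linear": [0,0,20],"yaw": 0},
  {"linear": [0,0,25],"yaw": 0},
  {"linear": [0,0,25],"yaw": 0},
  {"linear": [0,0,15],"yaw": 0},
  {"linear": [0,0,0],"yaw": 0},
])

```text
clock: 7.32
position: [0.5462, -0.0487, 0.1727]
eef_rot: [-1.18, 1.24, 1.189]
ft_force: [0.1, 0.6, 0.3]
opening: 0.0451
```

```bash
python3 - <<'E'
from st import *
s,R=st()
d=grab('scene','s6'); a=cv2.resize(d['frame'][150:225,190:290],(800,600),interpolation=cv2.INTER_CUBIC); cv2.imwrite('pics/s6c.png',a[:,:,::-1])
E
```

```text
7.3167 [546.2 -48.7 172.7] [-0.013 -0.005 -1.   ] jaw 177.91 [0.08 0.64 0.28] 45.1
```

View pics/s6c.png

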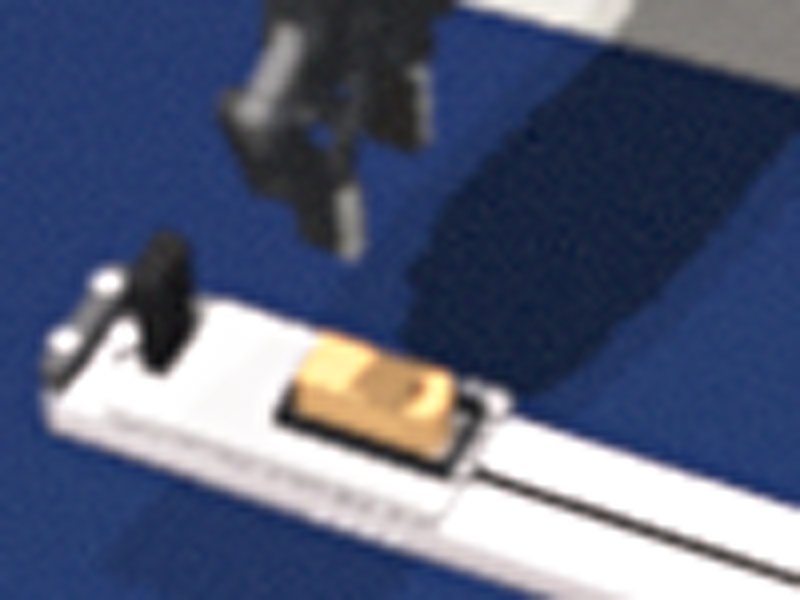

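The blank lies flat inside the nest walls (crop (375,395)) with the fingers clear. Next I'll move over the post, turning the jaws along the rail.

Emit:
play_rows([
  {"linear": [0,-10,0],"yaw": -0.11},
  {"linear": [0,-12,0],"yaw": -0.12},
  {"linear": [0,-12,0],"yaw": -0.12},
  {"linear": [0,-12,0],"yaw": -0.12},
  {"linear": [0,-12,0],"yaw": -0.12},
  {"linear": [0,-12,0],"yaw": -0.12},
  {"linear": [0,-8,0],"yaw": -0.12},
  {"linear": [0,0,0],"yaw": -0.12},
])

```text
clock: 8.03
position: [0.5429, -0.1281, 0.1651]
eef_rot: [-0.419, 1.541, 0.447]
ft_force: [-0.4, 0.7, 1.1]
opening: 0.0444
```

Emit:
play_rows([
  {"linear": [0,0,0],"yaw": -0.12},
  {"linear": [0,0,0],"yaw": -0.12},
  {"linear": [0,0,0],"yaw": -0.12},
  {"linear": [0,0,0],"yaw": -0.12},
  {"linear": [0,0,0],"yaw": 0},
  {"linear": [0,0,0],"yaw": 0},
])

```text
clock: 8.53
position: [0.54, -0.1285, 0.1583]
eef_rot: [-0.019, 1.588, 0.059]
ft_force: [-0.5, -0.5, 0.1]
opening: 0.045
```

```bash
python3 - <<'E'
from st import *
s,R=st()
d=grab('scene','s7')
f=cv2.resize(d['frame'][180:220,215:260],None,fx=S,fy=S,interpolation=cv2.INTER_CUBIC)
m=cv2.inRange(cv2.cvtColor(f,cv2.COLOR_RGB2HSV),(5,60,70),(32,255,255))
a=.036; ey=np.array([np.sin(a),np.cos(a)]); ex=np.array([ey[1],-ey[0]]); n=np.array([.5475,-.0492])
P=np.vstack([pts(c,180,215) for c in blobs(m,200)])
for z in(.056,.042):
    X=(onplane(d,P,z)[:,:2]-n)*1e3; print(z,'y',(X@ey).min().round(1),(X@ey).max().round(1),'x',(X@ex).min().round(1),(X@ex).max().round(1))
# post: dark mask in scene; extents at top
g=cv2.cvtColor(d['frame'],cv2.COLOR_RGB2GRAY); 
a=cv2.resize(d['frame'][150:225,180:280],(800,600),interpolation=cv2.INTER_CUBIC); cv2.imwrite('pics/s7c.png',a[:,:,::-1])
print(proj(d,[[.5442,-.1363,.084]]), (proj(d,[[.5442,-.1363,.084]])+.5-[180,150])*8)
E
```

```text
8.5333 [ 540.  -128.5  158.3] [-0.019  0.025 -1.   ] jaw 92.83 [-0.46 -0.48  0.06] 45.0
0.056 y -30.0 36.0 x -15.2 28.5
0.042 y -36.5 30.5 x -26.0 18.3
[[209.00098288 181.49839578]] [[236.00786307 255.98716627]]
```

View pics/s7c.png

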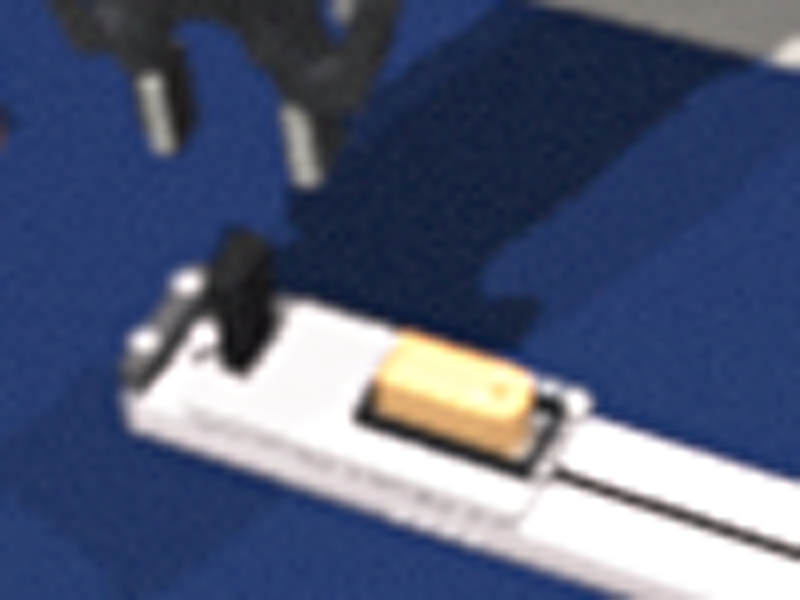

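The blank sits flat at the nest centre, with its extents symmetric at ±30 mm along. The post top is at crop (240,250), matching the predicted (236,256). I'll descend on the post.

Emit:
play_rows([
  {"linear": [4,-8,0],"yaw": -0.08},
  {"linear": [0,0,-15],"yaw": 0},
  {"linear": [0,0,-15],"yaw": 0},
  {"linear": [0,0,0],"yaw": 0},
  {"linear": [0,0,0],"yaw": 0},
])

```text
clock: 9.0
position: [0.5439, -0.1364, 0.1267]
eef_rot: [0.034, 1.588, 0.008]
ft_force: [1.1, 0.2, 0.9]
opening: 0.0444
```

Emit:
play_rows([
  {"linear": [0,0,-15],"yaw": 0},
  {"linear": [0,0,-15],"yaw": 0},
  {"linear": [0,0,-12],"yaw": 0},
  {"linear": [0,0,-8],"yaw": 0},
  {"linear": [0,0,-2],"yaw": 0},
  {"linear": [0,0,0],"yaw": 0},
])

```text
clock: 9.5
position: [0.5454, -0.1365, 0.0767]
eef_rot: [0.024, 1.584, 0.015]
ft_force: [0.3, -0.0, -0.2]
opening: 0.0449
```

```bash
python3 - <<'E'
from st import *
s,R=st()
E
```

```text
9.5 [ 545.4 -136.5   76.7] [-0.014  0.025 -1.   ] jaw 89.69 [ 0.27 -0.01 -0.19] 44.9
```

Emit:
play_rows([
  {"linear": [-1,0,-5],"yaw": -0.03},
  {"linear": [0,0,0],"yaw": 0},
  {"linear": [0,0,0],"yaw": 0},
])

```text
clock: 9.75
position: [0.5454, -0.1368, 0.0738]
eef_rot: [0.046, 1.582, -0.008]
ft_force: [-0.0, -0.3, 0.1]
opening: 0.0451
```

Emit:
play_rows([
  {"linear": [0,0,0],"yaw": 0},
  {"linear": [0,0,0],"yaw": 0},
  {"linear": [0,0,0],"yaw": 0},
  {"linear": [0,0,0],"yaw": 0},
  {"linear": [0,0,0],"yaw": 0},
  {"linear": [0,0,0],"yaw": 0},
  {"linear": [0,0,0],"yaw": 0},
  {"linear": [0,0,0],"yaw": 0},
], hand=5, grip_force=40)

```text
clock: 10.42
position: [0.5461, -0.137, 0.0755]
eef_rot: [0.041, 1.58, -0.007]
ft_force: [0.9, 2.0, -1.9]
opening: 0.0138
```

```bash
python3 - <<'E'
from st import *
s,R=st()
E
```

```text
10.4167 [ 546.1 -137.    75.5] [-0.009  0.022 -1.   ] jaw 88.26 [ 0.94  1.97 -1.87] 13.8
```

The post is gripped at 13.8 mm. I'll slide the carriage along the rail direction, first to just before the notch window.

Emit:
play_rows([
  {"linear": [0.1,3,0],"yaw": 0},
  {"linear": [0.2,5,0],"yaw": 0},
  {"linear": [0.2,6,0],"yaw": 0},
  {"linear": [0.2,6,0],"yaw": 0},
  {"linear": [0.2,6,0],"yaw": 0},
  {"linear": [0.2,6,0],"yaw": 0},
  {"linear": [0.1,3,0],"yaw": 0},
  {"linear": [0,1,0],"yaw": 0},
])

```text
clock: 11.08
position: [0.5471, -0.1078, 0.0756]
eef_rot: [0.034, 1.581, -0.025]
ft_force: [-1.0, -5.1, -2.6]
opening: 0.0132
```

```bash
python3 - <<'E'
from st import *
s,R=st()
d=grab('scene','s8'); print(s['wrist_torque'].round(2))
E
```

```text
11.0833 [ 547.1 -107.8   75.6] [-0.011  0.006 -1.   ] jaw 87.88 [-0.97 -5.15 -2.57] 13.2
[-0.7  -0.17  0.16]
```

Emit:
play_rows([
  {"linear": [0.1,4,0],"yaw": 0},
  {"linear": [0.2,6,0],"yaw": 0},
  {"linear": [0.2,6,0],"yaw": 0},
  {"linear": [0.1,4,0],"yaw": 0},
  {"linear": [0,2,0],"yaw": 0},
])

```text
clock: 11.55
position: [0.5478, -0.0883, 0.0756]
eef_rot: [0.033, 1.582, -0.029]
ft_force: [0.4, -5.6, -2.9]
opening: 0.0134
```

Emit:
play_rows([
  {"linear": [0,2,0],"yaw": 0},
  {"linear": [0,0,0],"yaw": 0},
])

```text
clock: 11.72
position: [0.5479, -0.086, 0.0756]
eef_rot: [0.033, 1.581, -0.028]
ft_force: [0.7, 2.6, -1.8]
opening: 0.0135
```

Emit:
play_rows([
  {"linear": [0,2,0],"yaw": 0},
  {"linear": [0,0,0],"yaw": 0},
])

```text
clock: 11.88
position: [0.5479, -0.0838, 0.0756]
eef_rot: [0.034, 1.581, -0.027]
ft_force: [1.5, 2.6, -2.0]
opening: 0.0135
```

Emit:
play_rows([
  {"linear": [0,2,0],"yaw": 0},
  {"linear": [0,0,0],"yaw": 0},
])

```text
clock: 12.05
position: [0.548, -0.0817, 0.0756]
eef_rot: [0.034, 1.581, -0.027]
ft_force: [1.1, 3.1, -2.9]
opening: 0.0132
```

Emit:
play_rows([
  {"linear": [0,2,0],"yaw": 0},
  {"linear": [0,0,0],"yaw": 0},
])

```text
clock: 12.22
position: [0.5481, -0.0796, 0.0756]
eef_rot: [0.034, 1.581, -0.027]
ft_force: [1.2, 2.4, -2.9]
opening: 0.0135
```

Emit:
play_rows([
  {"linear": [0.1,1.5,0],"yaw": 0},
  {"linear": [0,1.5,0],"yaw": 0},
])

```text
clock: 12.38
position: [0.5482, -0.0773, 0.0756]
eef_rot: [0.033, 1.581, -0.029]
ft_force: [-0.3, -5.1, -2.5]
opening: 0.0135
```

Emit:
play_rows([
  {"linear": [0.1,1.5,0],"yaw": 0},
])

```text
clock: 12.47
position: [0.5482, -0.0761, 0.0756]
eef_rot: [0.032, 1.581, -0.03]
ft_force: [-0.8, -6.0, -1.8]
opening: 0.0135
```

Emit:
play_rows([
  {"linear": [0,1.5,0],"yaw": 0},
])

```text
clock: 12.55
position: [0.5482, -0.075, 0.0756]
eef_rot: [0.032, 1.581, -0.031]
ft_force: [1.7, -5.0, -3.0]
opening: 0.0138
```

Emit:
play_rows([
  {"linear": [0.1,1.5,0],"yaw": 0},
])

```text
clock: 12.63
position: [0.5483, -0.0738, 0.0756]
eef_rot: [0.032, 1.581, -0.032]
ft_force: [-0.2, -5.8, -3.5]
opening: 0.0134
```

Emit:
play_rows([
  {"linear": [0,1.5,0],"yaw": 0},
])

```text
clock: 12.72
position: [0.5483, -0.0726, 0.0756]
eef_rot: [0.031, 1.581, -0.033]
ft_force: [0.3, -4.6, -3.3]
opening: 0.0138
```

Emit:
play_rows([
  {"linear": [0.1,1.5,0],"yaw": 0},
])

```text
clock: 12.8
position: [0.5484, -0.0714, 0.0756]
eef_rot: [0.031, 1.581, -0.034]
ft_force: [-0.2, -6.5, -3.0]
opening: 0.0135
```

Emit:
play_rows([
  {"linear": [0,1.5,0],"yaw": 0},
])

```text
clock: 12.88
position: [0.5484, -0.0702, 0.0757]
eef_rot: [0.031, 1.581, -0.034]
ft_force: [0.8, -5.1, -2.3]
opening: 0.0135
```

Steady drag is about −5 N. I'll keep scanning.

Emit:
play_rows([
  {"linear": [0.1,1.5,0],"yaw": 0},
  {"linear": [0,1.5,0],"yaw": 0},
])

```text
clock: 13.05
position: [0.5485, -0.0677, 0.0757]
eef_rot: [0.03, 1.581, -0.036]
ft_force: [0.6, -6.5, -2.8]
opening: 0.0134
```

Emit:
play_rows([
  {"linear": [0.1,1.5,0],"yaw": 0},
  {"linear": [0,1.5,0],"yaw": 0},
])

```text
clock: 13.22
position: [0.5486, -0.0651, 0.0756]
eef_rot: [0.03, 1.582, -0.036]
ft_force: [1.0, -5.4, -3.7]
opening: 0.0137
```

Emit:
play_rows([
  {"linear": [0.1,1.5,0],"yaw": 0},
  {"linear": [0,1.5,0],"yaw": 0},
])

```text
clock: 13.38
position: [0.5487, -0.0625, 0.0757]
eef_rot: [0.03, 1.582, -0.037]
ft_force: [0.3, -5.1, -1.8]
opening: 0.0134
```

Emit:
play_rows([
  {"linear": [0.1,1.5,0],"yaw": 0},
  {"linear": [0,1.5,0],"yaw": 0},
])

```text
clock: 13.55
position: [0.5488, -0.0598, 0.0757]
eef_rot: [0.03, 1.582, -0.038]
ft_force: [0.5, -6.1, -3.4]
opening: 0.0133
```

Emit:
play_rows([
  {"linear": [0.1,1.5,0],"yaw": 0},
  {"linear": [0,1.5,0],"yaw": 0},
])

```text
clock: 13.72
position: [0.5489, -0.0572, 0.0757]
eef_rot: [0.03, 1.582, -0.039]
ft_force: [-0.3, -6.4, -2.1]
opening: 0.0136
```

Emit:
play_rows([
  {"linear": [0.1,1.5,0],"yaw": 0},
  {"linear": [0,1.5,0],"yaw": 0},
])

```text
clock: 13.88
position: [0.5489, -0.0542, 0.0757]
eef_rot: [0.03, 1.582, -0.038]
ft_force: [1.1, -0.4, -2.5]
opening: 0.0134
```

Drag dropped from −6 to −0.4 N at y = −54.2 mm, so the ball is starting to fall in. I'll continue in single small steps.

Emit:
play_rows([
  {"linear": [0,1.2,0],"yaw": 0},
])

```text
clock: 13.97
position: [0.549, -0.0528, 0.0757]
eef_rot: [0.03, 1.581, -0.038]
ft_force: [0.2, -1.8, -2.5]
opening: 0.0133
```

Emit:
play_rows([
  {"linear": [0,1,0],"yaw": 0},
])

```text
clock: 14.05
position: [0.549, -0.0514, 0.0757]
eef_rot: [0.031, 1.581, -0.037]
ft_force: [1.9, -1.3, -2.0]
opening: 0.0136
```

Emit:
play_rows([
  {"linear": [0,0.8,0],"yaw": 0},
])

```text
clock: 14.13
position: [0.5491, -0.0503, 0.0757]
eef_rot: [0.031, 1.581, -0.037]
ft_force: [0.2, -3.5, -2.5]
opening: 0.0134
```

Emit:
play_rows([
  {"linear": [0,0.8,0],"yaw": 0},
])

```text
clock: 14.22
position: [0.5491, -0.0499, 0.0757]
eef_rot: [0.03, 1.581, -0.038]
ft_force: [0.8, -9.0, -2.8]
opening: 0.0135
```

Emit:
play_rows([
  {"linear": [0,0.8,0],"yaw": 0},
])

```text
clock: 14.3
position: [0.5491, -0.0499, 0.0757]
eef_rot: [0.029, 1.581, -0.04]
ft_force: [-0.3, -9.2, -3.2]
opening: 0.0131
```

Resistance now rises to −9 N and motion stops at y = −49.9 mm, so the ball is seated at about −50.3. I'll hold still to relax and check.

Emit:
play_rows([
  {"linear": [0,-0.3,0],"yaw": 0},
  {"linear": [0,0,0],"yaw": 0},
  {"linear": [0,0,0],"yaw": 0},
  {"linear": [0,0,0],"yaw": 0},
  {"linear": [0,0,0],"yaw": 0},
  {"linear": [0,0,0],"yaw": 0},
  {"linear": [0,0,0],"yaw": 0},
  {"linear": [0,0,0],"yaw": 0},
])

```text
clock: 14.97
position: [0.5491, -0.0501, 0.0757]
eef_rot: [0.029, 1.581, -0.04]
ft_force: [-0.5, -2.6, -2.3]
opening: 0.0136
```

```bash
python3 - <<'E'
from st import *
s,R=st(); print(s['dq'].round(4))
E
```

```text
14.9667 [549.1 -50.1  75.7] [-0.011 -0.007 -1.   ] jaw 87.49 [-0.54 -2.61 -2.32] 13.6
[-0.0021  0.0008  0.0009  0.0003  0.0005 -0.0002]
```

Emit:
play_rows([
  {"linear": [0,-0.8,0],"yaw": 0},
])

```text
clock: 15.05
position: [0.5491, -0.0503, 0.0757]
eef_rot: [0.03, 1.581, -0.039]
ft_force: [0.2, 3.4, -1.5]
opening: 0.0135
```

Emit:
play_rows([
  {"linear": [0,-0.8,0],"yaw": 0},
])

```text
clock: 15.13
position: [0.5491, -0.0504, 0.0757]
eef_rot: [0.031, 1.581, -0.037]
ft_force: [1.5, 3.6, -2.1]
opening: 0.0138
```

Emit:
play_rows([
  {"linear": [0,-0.8,0],"yaw": 0},
])

```text
clock: 15.22
position: [0.5491, -0.0505, 0.0757]
eef_rot: [0.031, 1.581, -0.035]
ft_force: [0.8, 4.3, -2.3]
opening: 0.0133
```

Emit:
play_rows([
  {"linear": [0,0.3,0],"yaw": 0},
  {"linear": [0,0,0],"yaw": 0},
  {"linear": [0,0,0],"yaw": 0},
  {"linear": [0,0,0],"yaw": 0},
  {"linear": [0,0,0],"yaw": 0},
  {"linear": [0,0,0],"yaw": 0},
  {"linear": [0,0,0],"yaw": 0},
  {"linear": [0,0,0],"yaw": 0},
])

```text
clock: 15.88
position: [0.5491, -0.0503, 0.0757]
eef_rot: [0.031, 1.581, -0.036]
ft_force: [1.4, 1.2, -2.2]
opening: 0.0135
```

```bash
python3 - <<'E'
from st import *
s,R=st(); print(s['dq'].round(4))
d=grab('scene','s9'); a=cv2.resize(d['frame'][130:290,140:340],(750,600),interpolation=cv2.INTER_CUBIC); cv2.imwrite('pics/s9c.png',a[:,:,::-1])
d=grab('scene','s10'); st()
E
```

```text
15.8833 [549.1 -50.3  75.7] [-0.011 -0.003 -1.   ] jaw 87.58 [ 1.37  1.16 -2.17] 13.5
[-0.002   0.0008  0.0013  0.0014  0.0018 -0.0012]
15.9833 [549.1 -50.3  75.7] [-0.011 -0.003 -1.   ] jaw 87.58 [ 0.81  0.74 -1.59] 13.4
```

View pics/s9c.png

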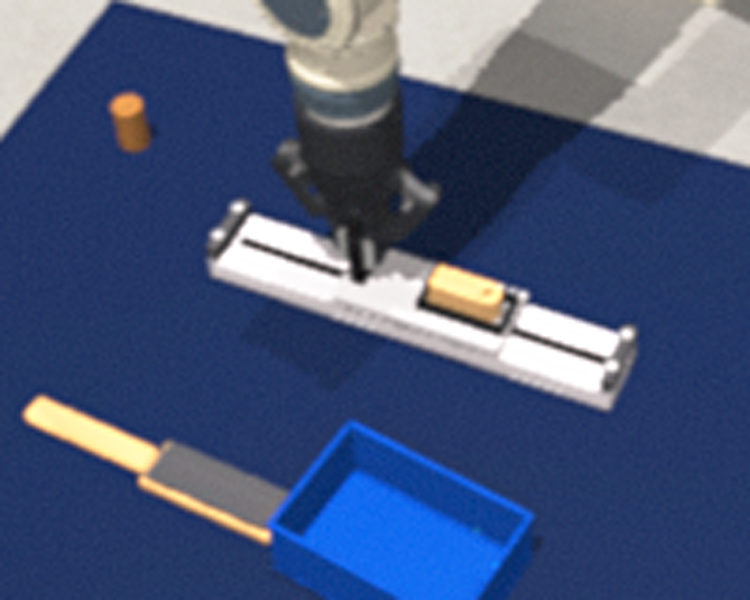

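The picture shows the post gripped at (360,265), the blank flat in the nest at (467,290), and the dowel, bin and brush untouched. I'm handing in.

```bash
python3 -c "
from bench import robot
print(robot.finish_job()); s=robot.sense(); print(s['clock'],s['position'].round(4),s['ft_force'].round(2),s['opening'])"
```

```text
the job is handed in; nothing more can be done
None
the job is handed in; nothing more can be done
```

The job is handed in. The wooden blank is in the nest, and the gripper is still holding the post with the carriage at rest in what I judge to be the notch. The hand-in reports no verdict, so the checks below are my own.

- **Blank:** I picked the wooden one, not the blue or teal look-alikes, set it in the nest and let go. In the scene view it lay flat and about centred along the nest (edges near ±30 mm); across the nest the same view suggested about 1.5 mm off centre, but with a blurred edge. The last picture still shows it in place.
- **Notch:** While sliding, drag was a steady −5 to −6 N. It fell to about −0.4 N at TCP y = −54 mm, then rose to −9 N, and motion stopped at −49.9 mm. A gentle pull back gave about +4 N and moved it only about 0.4 mm. That backward force is no larger than ordinary drag, so the evidence for the notch is the forward pattern. The ball height itself could not be read.
- **At hand-in:** TCP y was −50.3 mm and steady, with 40 N grip set on the post (opening 13.5 mm). The clock read about 16 s. The last picture shows no visible change to the dowel, bin or brush.

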